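# Wind the bench lift up to its stop with the loose crank

## Robot

A 6-joint arm with a two-finger parallel gripper is mounted at the origin on the work surface; the furniture and walls round the work are solid. World frame = base frame: x ahead of the robot, y to its left, z up, the work surface at z = 0. Lengths are in m, angles in degrees, forces in N, time in s.
With the tool pointing down it reaches from about 0.375 to 0.9 m from the base axis. Payload 3.1 kg.
Tool frame: the origin (TCP) lies on the centre line of the jaws, within the pads' length; the fingertips stand finger_overhang ahead of it and the grasp point (between the pads) lies 5 mm behind it (finger_overhang is the distance from the TCP to the fingertips, in m); z points along the fingers, y is the line along which they close (so a half turn about z gives the same grasp; the last joint's range is limited). The gripper opens to 87 mm and grips with 3 to 60 N. Pads are 19 mm wide; open, the fingers measure 117 mm over their backs; the gripper's body (75 mm by 190 mm) begins 51 mm behind the grasp point.
Start: joints at [-75.774, 30.224, 82.088, -0, 67.689, -10.227], TCP at [0.259, -0.569, 0.237] pointing down, gripper open.
Joint ranges: [-176.69, 176.69], [-43.24, 126.21], [12.49, 139.97], [-82, 262], [0, 151.66], [-163.58, 163.58]. Speed limits (degrees/s): [159.86, 159.86, 180, 180, 180, 180].

## Interface

Orientations are given as a 3x3 rotation matrix whose columns are the frame's x, y, z axes.
In Python, from rig import read_state, capture, calibration, hand_in, finger_overhang gives the robot as it stands.
- The arm moves only by the tool send_rows, never from a script. Its argument "plan" is a list of rows, each a list of 5 numbers: the closure in counts, from 0 (fully open) to 255 (shut), then the shift along the tool's x, y, z in m, then the turn about the tool's z in rad. A call has 1 to 20 rows; each row shifts and turns the commanded pose from where the row before left it, along the tool's axes as they then stand; what a row does not reach is not made up. A row lasts 1/12 s, in which the tool goes at most 41.7 mm and 7.16 degrees, less where a joint would pass 70% of its speed; a pose out of reach is approached as far as the arm can. A call is refused whole if a number of a shift passes 0.0417 or a number of a turn 0.125, either way. A call with a gripper value outside its range is refused whole. The fingers move at their own pace and stop on an object; the grip force is fixed at half the most. Time passes only in rows, so rows that do not move let the fingers close. It gives the time, the measured TCP pose, the force, the opening and the grip force at its end, in the units of the state.
- read_state(): the state, without advancing time (a new reading comes with each control period).
- capture(name): name is "scene" or "top"; returns (picture, depth): 384x512x3 uint8, blue, green, red; 384x512 float32, m along the optical axis (not along the pixel's ray), 0 where there is no reading.
- calibration(name): a dict with "fx", "fy", "cx", "cy" (pixels), "dist_coeffs" ([k1, k2, p1, p2, k3] as OpenCV has them; the pictures are not rectified), "xyz" and "rotation" of the camera in the world. Camera axes: x right, y down, z forward; pixel columns grow to the right and rows downward; lengths in m; the calibration is good to about 2 mm. A picture is of the moment at which its call begins. calibration takes no time and is no camera call.
- hand_in(): hands the job in; it is judged then, once.
The state is a dict: "time_s": time; "joint_positions": joint angles; "qvel": joint speeds; "tau": joint torques, N m; "position": TCP position; "tcp_rot": TCP orientation; "force": force on the tool from outside, world axes, zero at the start; "moment": the same for the moment, N m; "opening": opening from 0.0 (shut) to 1.0 (fully open); "grasp_force": force on a finger pad.
Only numpy, scipy, OpenCV 4.12 (cv2) and the standard library are available. Lean on these libraries where they do the work, as an engineer would, in place of code of your own. Each camera call takes 0.05 s, during which the arm holds its last target. There are 200 camera calls.

## Task

Fit the loose crank fully down onto the square shaft of the bench lift and wind it clockwise, several full turns, until you feel the stage come up firmly against its top stop. Stop gently there without forcing the stop, never letting the crank slip off on the way, and leave the crank seated on the shaft and let go, with the lift's neighbours left where they stand.

Things in the scene. Friction and masses are not known exactly. Their poses are not given: they have to be found in the camera images.
- lift: Grey bench lift, fixed. Base plate 120 x 325 x 12 mm; at one end a gear housing (80 x 72 mm, top at 48 mm) with an upright square shaft, 190 mm away a square stage (112 mm) on a screw column with a green bowl, 46 mm high, fixed on it. Origin on the bench under the shaft axis, stage towards -y, z up.
- shaft_seat (a point): Centre of the round shoulder (36 mm across, 66 mm above the bench) on which a fitted crank rests. From it the square steel shaft, 14 x 14 mm, stands up 20 mm, its last 4.5 mm tapered to 10 mm. Turns with the shaft: x and y axes square to the flats, z up.
- coupling (a joint): Twist of the spring coupling between the square shaft and the gears (rad): 0.1 rad per 0.25 N m on the crank, positive for clockwise from above; 0 when let go. Winding takes some 0.18 N m (3 N at the grip, twist up to 0.07). At the top stop the gears cannot turn further and the twist climbs: past 0.18 rad (8 N at the grip) the stop is surely met, past 0.45 rad (19 N) it is forced.
- stage_top (a point): Middle of the stage's upper face, under the bowl. 63 to 74 mm above the bench at the start; turned clockwise from above the crank raises it 8 mm a turn. It meets a rigid top stop at about 90 mm, 2 to 3.4 turns on, to be found by feel; it stays where it is left.
- crank: Loose steel crank, 0.2 to 0.35 kg, on the bench, socket down, grip up. Square hub 32 x 32 mm, 36 mm high; in its underside a square socket 15.5 x 15.5 mm, 24 mm deep, parallel to the hub's sides, edge chamfered. Arm 20 mm wide, 12 mm thick, flush with the underside, along +x to the grip. Origin: centre of the hub's underside; z up. On the shaft it has 7 degrees of play either way.
- grip_mid (a point): Middle of the crank's upright wooden grip, 58 mm from the hub's axis along the crank's x and 41 mm above its underside. A round sleeve, 22 mm thick, 48 mm long (15 to 63 mm above the underside), that turns freely on its pin, so a hand holding it need not turn.
- stone_pot: Small brown-grey round pot, 64 mm across and 59 mm high, loose, on the robot's side of the lift; a neighbour, leave it. Origin under its centre.
- slip_cup: Pale cup, 66 mm across and 66 mm high, loose, on the robot's side of the crank; a neighbour, leave it. Origin under its centre.
- orange_pot: Orange glaze pot with white cap, 53 mm across and 61 mm high, loose, behind the crank to the left; a neighbour, leave it. Origin under its centre.
Things that resemble listed ones, but are neither listed nor needed, are in the scene too. Leave any blue or red look-alike of the crank alone.

How it is judged (in metres and radians):
On the way, in this order (a step that is already met when the one before it is completed fails the run):
1. the crank is seated on the square shaft: its hub's underside within 3 mm of the shoulder, centred and upright (z of crank in the frame of shaft_seat below 0.003 m and horizontal distance between crank and shaft_seat below 0.003 m and angle between crank's own z axis and vertical below 0.15 rad), for 0.2 s.
2. the stage is wound up firmly against its top stop, with the crank on the shaft (z of stage_top in the frame of lift above 0.0885 m and value of joint coupling above 0.16 rad and z of crank in the frame of shaft_seat below 0.008 m and horizontal distance between crank and shaft_seat below 0.004 m), for 0.15 s.
At the end, for the whole second after the job is handed in: The stage is up at its top stop (its upper face over 89 mm above the bench), and the crank rests seated on the shaft, its underside within 3 mm of the shoulder, centred within 3 mm, upright, at rest and let go (all of step 1 and z of stage_top in the frame of lift above 0.089 m and linear speed of crank below 0.02 m/s); the robot touches nothing.
It fails at once if the drive is forced: the coupling twisted over 0.45 rad (19 N at the grip) (value of joint coupling above 0.45 rad or value of joint coupling below -0.45 rad).
It fails at once if the crank slips off the shaft once the winding is under way (z of stage_top in the frame of lift above 0.0765 m and z of crank in the frame of shaft_seat above 0.013 m).
It fails at once if a neighbouring pot or cup is knocked away (moved over 30 mm) (distance of any of stone_pot, slip_cup, orange_pot from where it was at the start of the episode above 0.03 m).
It also fails if it takes over 72 s, if anything falls off the work surface, if the arm or the gripper's body presses on something with over 40 N, if the wrist force passes 120 N, or if a joint passes its speed limit or range.

## Working session

There is one attempt and no reset: what is moved stays moved. The work goes in short steps, Python scripts to look and compute and a tool call to move; the robot and the scene stay as the last step left them, time stands still between calls to the robot, and variables do not carry over. Pictures are saved under pics/ and viewed, at most 10 in all, crops included, and the job is handed in when it is done.

Besides the shell and the picture viewer there is one more tool, called after "Call:" as name(argument=value, ...) on one line, values as JSON. send_rows: Moves the arm, as the interface text tells. Its arguments: {"type":"object","properties":{"plan":{"type":"array","items":{"type":"array","items":{"type":"number"}}}},"required":["plan"]}

```bash
mkdir -p pics
cat > h.py <<'E'
import numpy as np, cv2
from rig import *
def ray(n,u,v):
    c=calibration(n);K=np.array([[c['fx'],0,c['cx']],[0,c['fy'],c['cy']],[0,0,1]])
    p=cv2.undistortPoints(np.array([[[u,v]]],float),K,np.array(c['dist_coeffs']))[0,0]
    R=np.array(c['rotation']);return np.array(c['xyz']),R@np.array([p[0],p[1],1])
def onz(n,u,v,z):
    o,d=ray(n,u,v);return o+d*(z-o[2])/d[2]
def cloud(n,depth):
    c=calibration(n);K=np.array([[c['fx'],0,c['cx']],[0,c['fy'],c['cy']],[0,0,1]])
    h,w=depth.shape;g=np.stack(np.meshgrid(np.arange(w),np.arange(h)),-1).reshape(-1,1,2).astype(float)
    p=cv2.undistortPoints(g,K,np.array(c['dist_coeffs'])).reshape(h,w,2)
    P=np.dstack([p,np.ones((h,w))])*depth[...,None]
    return P@np.array(c['rotation']).T+np.array(c['xyz'])
E
python3 - <<'E'
from h import *
for n in('scene','top'):
    im,d=capture(n);cv2.imwrite(f'pics/{n}0.png',cv2.resize(im,(800,600)));np.savez(f'{n}0.npz',im=im,d=d);c=calibration(n);print(n,c['xyz'],c['fx'],np.round(c['rotation'],2).tolist())
s=read_state();print(s['time_s'],s['position'],s['tcp_rot'],s['force'],s['opening'],finger_overhang)
E
```

```text
scene [-0.09281015  0.61488362  1.0013867 ] 412.7976850668098 [[-0.62, -0.61, 0.49], [-0.78, 0.49, -0.39], [-0.0, -0.63, -0.78]]
top [0.20927676 0.1603017  1.40833835] 410.64726554234863 [[-0.01, -0.98, 0.22], [-1.0, 0.01, -0.0], [0.0, -0.22, -0.98]]
0.1 [ 0.25859423 -0.56830874  0.23566455] [[ 9.10289220e-01  4.13972600e-01 -4.72142778e-04]
 [ 4.13972721e-01 -9.10287337e-01  1.88405155e-03]
 [ 3.50160125e-04 -1.91048604e-03 -9.99998114e-01]] [ 0.97959171  0.13735778 -0.37508593] 1.0014784933947098 0.014
```

View pics/scene0.png

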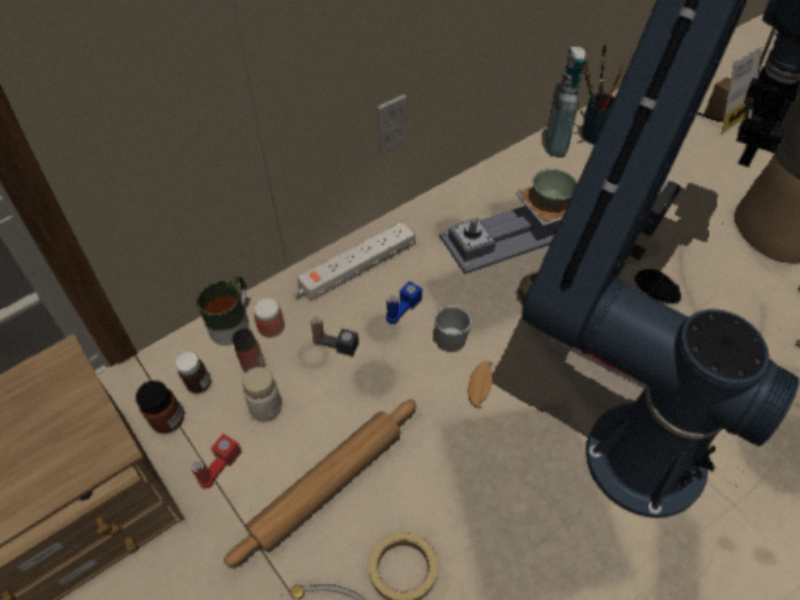

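View pics/top0.png

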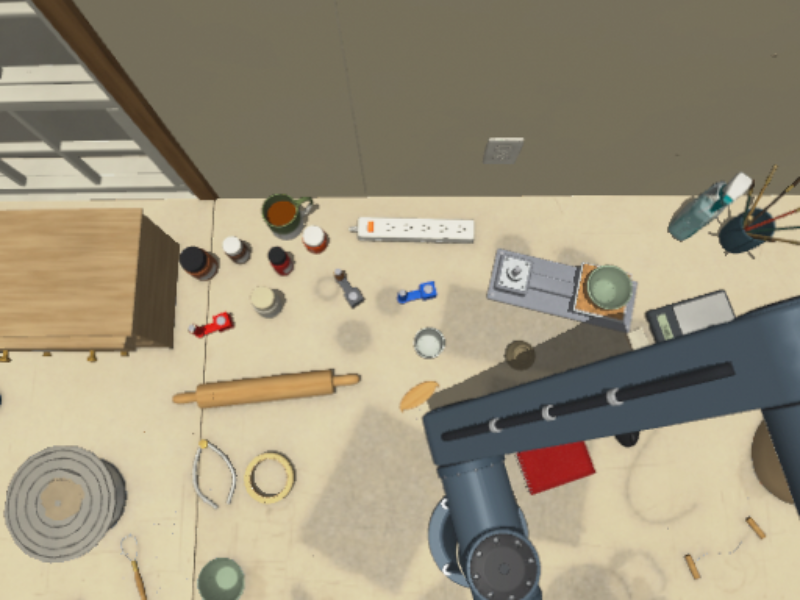

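The scene has three crank-like items in the top view (800 px): steel with a wooden grip at (348,288), blue at (417,292) and red at (212,325). The steel one is the crank described. The shaft is at (514,270), the stone pot at (519,354), the pale cup at (429,343) and an orange pot is probably (314,238). I'll confirm these in an enlarged crop.

Run:
```python
from h import *
t=np.load('top0.npz');s=np.load('scene0.npz')
a=cv2.resize(t['im'][155:215,195:255],(400,300*4//3),interpolation=cv2.INTER_CUBIC)
b=cv2.resize(t['im'][150:210,300:360],(400,400),interpolation=cv2.INTER_CUBIC)
c=cv2.resize(s['im'][195:235,190:240],(400,200*8//8),interpolation=cv2.INTER_CUBIC)
e=cv2.resize(s['im'][135:175,280:330],(400,200),interpolation=cv2.INTER_CUBIC)
cv2.imwrite('pics/c1.png',np.vstack([np.hstack([a,b]),np.hstack([c,e])]))
P=cloud('top',t['d']);Q=cloud('scene',s['d'])
for n,u,v in[('crankhub',354,297),('crankgrip',341,274),('shaft',516,270),('hous',500,280),('stone',519,354),('cup',429,343),('jarwhitecap',314,238),('jar2',264,298),('bench',380,320)]:
    print(n,np.round(P[int(v*.64),int(u*.64)],4))
# height-based masks near the crank
for nm,X in(('top',P),('scene',Q)):
    m=(X[...,2]>.028)&(X[...,2]<.045); 
    hub=P[190,226]; r=np.hypot(X[...,0]-hub[0],X[...,1]-hub[1])
    k=m&(r<.03);print(nm,'hub',X[k].mean(0).round(4),k.sum(), cv2.minAreaRect((X[k][:,:2]*1000).astype(np.float32)))
    k=(X[...,2]>.056)&(X[...,2]<.07)&(r<.09);print('grip top',k.sum(),np.median(X[k],0).round(4) if k.any() else 0)
    sh=P[172,330];r=np.hypot(X[...,0]-sh[0],X[...,1]-sh[1])
    k=(X[...,2]>.078)&(r<.05);print('shaft top',k.sum(),X[k].mean(0).round(4) if k.any() else 0)
    k=(X[...,2]>.044)&(X[...,2]<.053)&(r<.065);print('housing',cv2.minAreaRect((X[k][:,:2]*1000).astype(np.float32)),k.sum())
```

```text
crankhub [0.4992 0.2587 0.0413]
crankgrip [0.5478 0.285  0.0579]
shaft [ 0.5496 -0.0914  0.0797]
hous [ 0.5322 -0.0612  0.0528]
stone [ 0.3776 -0.1035  0.0037]
cup [ 0.4045  0.0952 -0.002 ]
jarwhitecap [0.6295 0.3478 0.0587]
jar2 [0.4905 0.446  0.0898]
bench [ 0.4581  0.2023 -0.0028]
top hub [0.5024 0.2612 0.0355] 87 ((502.9783935546875, 261.53485107421875), (33.279571533203125, 31.89606475830078), 32.04916000366211)
grip top 15 [0.5491 0.2946 0.0637]
shaft top 17 [ 0.5479 -0.0918  0.0825]
housing ((547.003662109375, -92.03231811523438), (70.98947143554688, 80.40116882324219), 75.23948669433594) 330
scene hub [0.5035 0.263  0.0364] 125 ((505.8128662109375, 261.6864318847656), (32.70428466796875, 34.82927322387695), 33.64582061767578)
grip top 31 [0.5503 0.2956 0.0631]
shaft top 19 [ 0.5498 -0.0916  0.0828]
housing ((549.8413696289062, -91.2391128540039), (72.13043212890625, 78.93585205078125), 75.87571716308594) 283
```

View pics/c1.png

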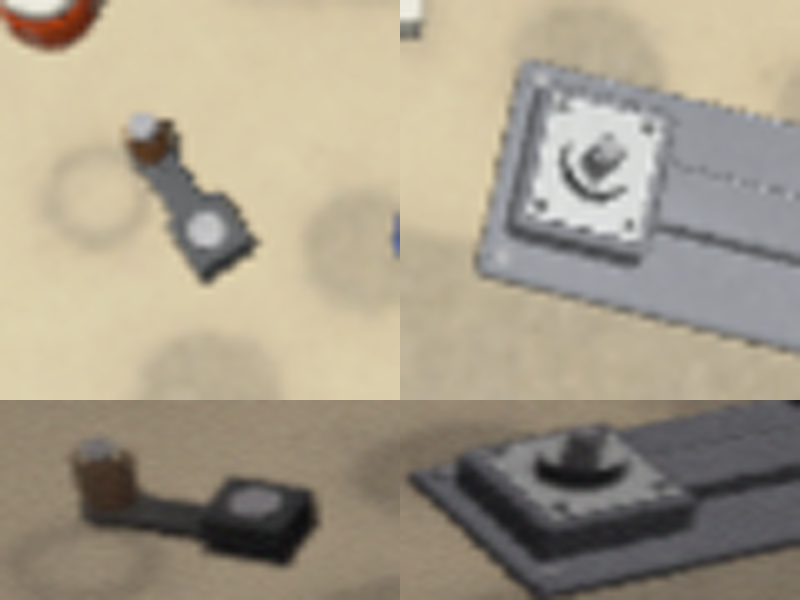

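The crop confirms it. The steel crank has its hub at crop (210,230), a wooden grip at (150,140) and its arm pointing towards +x, +y at about 35°. The shaft on the white-topped housing is at (603,155), and the orange pot is the white-capped one at the top left. Next I'll zoom in on the shaft for its yaw and measure the stage height.

Run:
```python
from h import *
im=[];
for n in('top','scene'):
    acc=np.mean([capture(n)[0].astype(float) for _ in range(6)],0)
    c=calibration(n);K=np.array([[c['fx'],0,c['cx']],[0,c['fy'],c['cy']],[0,0,1]]);R=np.array(c['rotation'])
    pr=lambda p:cv2.projectPoints((R.T@(np.array(p)-c['xyz']))[None],np.zeros(3),np.zeros(3),K,np.array(c['dist_coeffs']))[0].ravel()
    b=pr([.549,-.0917,.066]);t=pr([.549,-.0917,.086]);print(n,'base',b,'top',t)
    m=((b+t)/2).round().astype(int);cr=acc[m[1]-10:m[1]+10,m[0]-10:m[0]+10]
    cr=np.clip((cr-cr.min())/(cr.max()-cr.min())*255,0,255).astype(np.uint8)
    im.append(cv2.resize(cr,(400,400),interpolation=cv2.INTER_CUBIC));print('crop origin',m-10)
    for a in(0,15,30,45,60,75):
        e=pr([.549+.02*np.cos(np.radians(a)),-.0917+.02*np.sin(np.radians(a)),.086])-t;print(a,'dir deg img',np.degrees(np.arctan2(e[1],e[0])).round(0),end='; ')
    print()
cv2.imwrite('pics/s1.png',np.hstack(im))
for n in('top','scene'):
    t=np.load(n+'0.npz');P=cloud(n,t['d']);yaw=np.radians(-14.4)
    # lift -y direction
    d=np.array([-np.sin(0),0])
    for sgn in(1,):
        u=np.array([np.cos(np.radians(-14.5)),np.sin(np.radians(-14.5))])  # guess x axis
        v=np.array([-u[1],u[0]]);X=P[...,:2]-[.549,-.0917];a=X@u;b=X@v
        k=(abs(a)<.06)&(abs(b+.19)<.062)&(P[...,2]>.05)&(P[...,2]<.085);print(n,'stage',k.sum(),np.median(P[k],0).round(4))
        k=(abs(a)<.2)&(abs(b+.19)<.08)&(P[...,2]>.1);print('bowl',k.sum(),P[k].mean(0).round(3),P[k][:,2].max().round(3))
    print('wall x',np.percentile(P[...,0][(P[...,2]>.2)&(P[...,1]<.2)&(P[...,1]>-.1)],[5,50]) if n=='top' else '')
```

```text
top base [329.38875397 173.18070168] top [330.43835556 171.69894343]
crop origin [320 162]
0 dir deg img -93.0; 15 dir deg img -108.0; 30 dir deg img -123.0; 45 dir deg img -137.0; 60 dir deg img -152.0; 75 dir deg img -166.0; 
scene base [302.64561392 145.72712739] top [303.18933407 141.24100127]
crop origin [293 133]
0 dir deg img -141.0; 15 dir deg img -154.0; 30 dir deg img -165.0; 45 dir deg img -175.0; 60 dir deg img 174.0; 75 dir deg img 163.0; 
top stage 725 [ 0.4899 -0.2635  0.073 ]
bowl 477 [ 0.418 -0.247  0.452] 0.832
wall x [0.00720899 0.75812799]
scene stage 457 [ 0.5025 -0.2462  0.0738]
bowl 282 [ 0.51  -0.28   0.111] 0.125
wall x
```

View pics/s1.png

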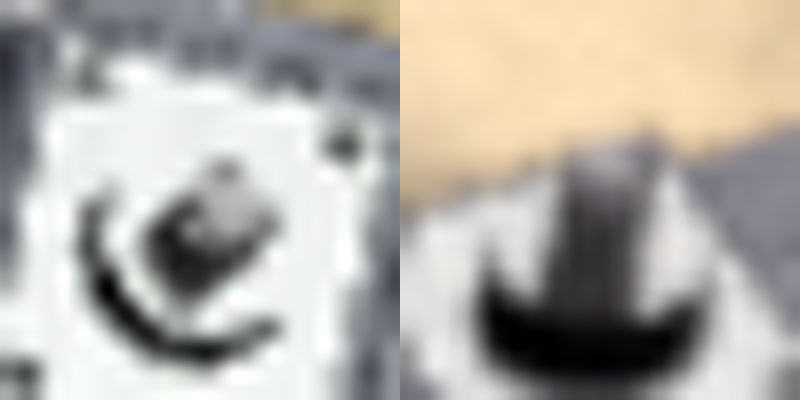

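The zoomed crop shows the shaft's edges about 45° off the image axes in the top view, and one face square-on in the scene view. That gives a shaft yaw of about 40° (mod 90). The stage is at about 73.5 mm, so I expect roughly 2 turns. Moving towards the crank.

Call:
send_rows(plan=[[0,0.0236,-0.0272,0,0],[0,0.0236,-0.0272,0,0],[0,0.0236,-0.0272,0,0],[0,0.0236,-0.0272,0,0],[0,0.0236,-0.0272,0,0],[0,0.0236,-0.0272,0,0],[0,0.0236,-0.0272,0,0],[0,0.0236,-0.0272,0,0],[0,0.0236,-0.0272,0,0],[0,0.0236,-0.0272,0,0],[0,0.0236,-0.0272,0,0],[0,0.0236,-0.0272,0,0],[0,0.0236,-0.0272,0,0],[0,0.0236,-0.0272,0,0],[0,0.0236,-0.0272,0,0],[0,0.0236,-0.0272,0,0],[0,0.0236,-0.0272,0,0],[0,0.0236,-0.0272,0,0],[0,0.0236,-0.0272,0,0],[0,0.0236,-0.0272,0,0]])

```text
time_s: 2.37
position: [0.4635, 0.1236, 0.2369]
tcp_rot: [[0.91, 0.414, 0.001], [0.414, -0.91, -0.0], [0.001, 0.0, -1.0]]
force: [-0.4, -0.4, -0.7]
opening: 1.001
grasp_force: 0.0
```

Call:
send_rows(plan=[[0,0.0236,-0.0272,0,0],[0,0.0236,-0.0272,0,0],[0,0.0236,-0.0272,0,0],[0,0.0236,-0.0272,0,0],[0,0,0,0.02,-0.084],[0,0,0,0.02,-0.084],[0,0,0,0.02,0],[0,0,0,0,0],[0,0,0,0,0]])

```text
time_s: 3.12
position: [0.5034, 0.2597, 0.1758]
tcp_rot: [[0.828, 0.56, -0.002], [0.56, -0.828, -0.001], [-0.002, -0.001, -1.0]]
force: [0.6, -0.3, 0.2]
opening: 1.002
grasp_force: 0.0
```

```bash
cat >> h.py <<'E'
def st(tx,ty,yaw):
    s=read_state();R=np.array(s['tcp_rot']);p=np.array(s['position']);y=np.degrees(np.arctan2(R[1,0],R[0,0]))
    d=R.T@np.array([tx-p[0],ty-p[1],0]);print('t',round(s['time_s'],2),'p',p.round(4),'yaw',y.round(1),'tool dx,dy',d.round(4),'turn',np.radians(y-yaw).round(3),'F',np.round(s['force'],1),'M',np.round(s['moment'],2),'open',round(s['opening'],3),'g',round(s['grasp_force'],1),'tilt',np.round(R[:2,2],3))
E
python3 -c "
from h import *
st(.5045,.262,34)"
```

```text
t 3.12 p [0.5034 0.2597 0.1758] yaw 34.1 tool dx,dy [ 0.0022 -0.0013 -0.    ] turn 0.001 F [ 0.6 -0.3  0.2] M [-0.01 -0.01 -0.11] open 1.002 g 0.0 tilt [-0.002 -0.001]
```

Call:
send_rows(plan=[[0,0.002,-0.0013,0.03,0],[0,0,0,0.03,0],[0,0,0,0.03,0],[0,0,0,0.025,0],[0,0,0,0.02,0],[0,0,0,0.015,0],[0,0,0,0.006,0],[0,0,0,0,0],[150,0,0,0,0],[150,0,0,0,0],[150,0,0,0,0],[200,0,0,0,0],[255,0,0,0,0],[255,0,0,0,0],[255,0,0,0,0],[255,0,0,0,0],[255,0,0,0,0]])

```text
time_s: 4.53
position: [0.505, 0.262, 0.0205]
tcp_rot: [[0.828, 0.56, -0.0], [0.56, -0.828, -0.0], [-0.0, -0.0, -1.0]]
force: [0.4, -0.3, 0.0]
opening: 0.4
grasp_force: 0.1
```

```bash
python3 -c "
from h import *
st(.549,-.0917,40)"
```

```text
t 4.53 p [0.505  0.262  0.0205] yaw 34.1 tool dx,dy [-0.1617  0.3176  0.    ] turn -0.103 F [ 0.4 -0.3  0. ] M [-0.04 -0.06 -0.03] open 0.4 g 0.1 tilt [-0. -0.]
```

Call:
send_rows(plan=[[255,0,0,0,0],[255,0,0,0,0],[255,0,0,0,0],[255,0,0,0,0],[255,0,0,-0.02,0],[255,0,0,-0.04,0],[255,0,0,-0.04,0],[255,0,0,-0.03,0],[255,0,0,0,0],[255,0,0,0,0]])

```text
time_s: 5.37
position: [0.5057, 0.2623, 0.1521]
tcp_rot: [[0.828, 0.56, 0.003], [0.56, -0.828, 0.001], [0.003, 0.001, -1.0]]
force: [-0.4, -0.6, -2.5]
opening: 0.363
grasp_force: 29.9
```

Run:
```python
from h import *
st(.549,-.0917,40)
im,d=capture('top');im2,d2=capture('scene')
P=cloud('top',d);Q=cloud('scene',d2);p=np.array(read_state()['position'])
for X in(P,Q):
    r=np.hypot(X[...,0]-p[0],X[...,1]-p[1]);g=p[:2]+.058*np.array([.828,.56])
    k=(np.hypot(X[...,0]-g[0],X[...,1]-g[1])<.02)&(X[...,2]>p[2]+.025)&(X[...,2]<p[2]+.055);print(k.sum(),X[k].mean(0).round(4),X[k][:,2].max() if k.any() else 0,g)
cv2.imwrite('pics/l1.png',np.hstack([cv2.resize(a[v-60:v+60,u-60:u+60],(400,400),interpolation=3) for a,u,v in((im,220,185),(im2,213,205))]))
```

```text
t 5.37 p [0.5057 0.2623 0.1521] yaw 34.1 tool dx,dy [-1.625e-01  3.175e-01 -3.000e-04] turn -0.103 F [-0.4 -0.6 -2.5] M [ 0.01 -0.02 -0.04] open 0.363 g 29.9 tilt [0.003 0.001]
0 [nan nan nan] 0 [0.55142986 0.29406116]
26 [0.5534 0.2986 0.1922] 0.20031984194111718 [0.55142986 0.29406116]<stdin>:7: RuntimeWarning: Mean of empty slice.
  ret = um.true_divide(
```

View pics/l1.png

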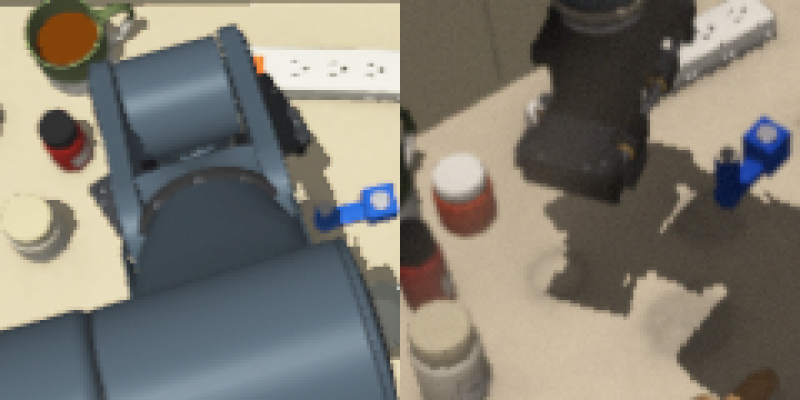

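The crank is lifted: 2.5 N of weight at 30 N grip. The pictures show the empty bench under the gripper at (600,330), with the neighbours untouched. Moving over the shaft.

Call:
send_rows(plan=[[255,-0.01,0.02,0,0],[255,-0.01625,0.03175,0,0],[255,-0.01625,0.03175,0,0],[255,-0.01625,0.03175,0,0],[255,-0.01625,0.03175,0,0],[255,-0.01625,0.03175,0,0],[255,-0.01625,0.03175,0,0],[255,-0.01625,0.03175,0,0],[255,-0.01625,0.03175,0,0],[255,-0.01625,0.03175,0,0],[255,-0.006,0.012,0,0],[255,0,0,0,-0.052],[255,0,0,0,-0.051],[255,0,0,0,0],[255,0,0,0,0],[255,0,0,0,0]])

```text
time_s: 6.8
position: [0.5479, -0.0913, 0.1494]
tcp_rot: [[0.767, 0.642, -0.002], [0.642, -0.767, 0.001], [-0.001, -0.002, -1.0]]
force: [-0.6, -0.3, -1.9]
opening: 0.369
grasp_force: 29.9
```

```bash
python3 -c "
from h import *
st(.549,-.0917,40)"
```

```text
t 6.8 p [ 0.5479 -0.0913  0.1494] yaw 40.0 tool dx,dy [ 0.0006  0.001  -0.    ] turn -0.001 F [-0.6 -0.3 -1.9] M [-0.04  0.01 -0.03] open 0.369 g 29.9 tilt [-0.002  0.001]
```

Call:
send_rows(plan=[[255,0.0006,0.001,0.015,0],[255,0,0,0.015,0],[255,0,0,0.007,0],[255,0,0,0.003,0],[255,0,0,0,0],[255,0,0,0,0]])

```text
time_s: 7.3
position: [0.55, -0.0923, 0.1107]
tcp_rot: [[0.766, 0.643, 0.0], [0.643, -0.766, -0.0], [0.0, 0.0, -1.0]]
force: [0.0, -0.3, -2.5]
opening: 0.368
grasp_force: 29.9
```

Call:
send_rows(plan=[[255,0,0,0.0015,0],[255,0,0,0.0015,0],[255,0,0,0.001,0],[255,0,0,0,0],[255,0,0,0,0]])

```text
time_s: 7.72
position: [0.5498, -0.0925, 0.1067]
tcp_rot: [[0.766, 0.642, 0.0], [0.642, -0.766, -0.0], [0.0, 0.0, -1.0]]
force: [0.2, -0.4, -2.9]
opening: 0.367
grasp_force: 29.9
```

```bash
python3 -c "
from h import *
st(.549,-.0917,40)"
```

```text
t 7.72 p [ 0.5498 -0.0925  0.1067] yaw 40.0 tool dx,dy [-0.0001 -0.0011 -0.    ] turn -0.0 F [ 0.2 -0.4 -2.9] M [ 0.   -0.01 -0.  ] open 0.367 g 29.9 tilt [ 0. -0.]
```

Call:
send_rows(plan=[[255,0,-0.0008,0.001,0],[255,0,0,0.001,0],[255,0,0,0.001,0],[255,0,0,0,0],[255,0,0,0,0]])

```text
time_s: 8.13
position: [0.5495, -0.092, 0.1036]
tcp_rot: [[0.766, 0.643, 0.0], [0.643, -0.766, -0.0], [0.0, 0.0, -1.0]]
force: [0.0, -0.3, -2.3]
opening: 0.367
grasp_force: 29.9
```

```bash
python3 -c "
from h import *
st(.549,-.0917,40)"
```

```text
t 8.13 p [ 0.5495 -0.092   0.1036] yaw 40.0 tool dx,dy [-0.0002 -0.0006 -0.    ] turn -0.0 F [ 0.  -0.3 -2.3] M [-0.08 -0.03 -0.  ] open 0.367 g 29.9 tilt [ 0. -0.]
```

Call:
send_rows(plan=[[255,0,0,0.001,0],[255,0,0,0.001,0],[255,0,0,0,0],[255,0,0,0,0]])

```text
time_s: 8.47
position: [0.5499, -0.0923, 0.1017]
tcp_rot: [[0.766, 0.643, 0.001], [0.643, -0.766, -0.001], [0.001, 0.001, -1.0]]
force: [1.6, -2.2, -2.2]
opening: 0.369
grasp_force: 29.9
```

```bash
python3 -c "
from h import *
st(.549,-.0917,40)"
```

```text
t 8.47 p [ 0.5499 -0.0923  0.1017] yaw 40.0 tool dx,dy [-0.0004 -0.001  -0.    ] turn -0.0 F [ 1.6 -2.2 -2.2] M [-0.26 -0.33  0.02] open 0.369 g 29.9 tilt [ 0.001 -0.001]
```

Call:
send_rows(plan=[[255,0,0.0006,0,0],[255,0,0,0.001,0],[255,0,0,0,0],[255,0,0,0,0]])

```text
time_s: 8.8
position: [0.55, -0.0925, 0.1005]
tcp_rot: [[0.766, 0.643, 0.001], [0.643, -0.766, -0.0], [0.0, 0.001, -1.0]]
force: [1.6, -0.3, -3.0]
opening: 0.366
grasp_force: 29.9
```

```bash
python3 -c "
from h import *
st(.549,-.0917,40)"
```

```text
t 8.8 p [ 0.55   -0.0925  0.1005] yaw 40.0 tool dx,dy [-0.0002 -0.0013 -0.    ] turn -0.0 F [ 1.6 -0.3 -3. ] M [-0.37 -0.28  0.  ] open 0.366 g 29.9 tilt [ 0.001 -0.   ]
```

Call:
send_rows(plan=[[255,0.0003,0.0003,0.001,0],[255,0,0,0.001,0],[255,0,0,0.001,0],[255,0,0,0,0],[255,0,0,0,0]])

```text
time_s: 9.22
position: [0.5502, -0.0925, 0.0974]
tcp_rot: [[0.766, 0.643, 0.0], [0.643, -0.766, -0.0], [0.0, 0.0, -1.0]]
force: [2.1, -2.5, -3.7]
opening: 0.366
grasp_force: 29.9
```

```bash
python3 -c "
from h import *
st(.549,-.0917,40)"
```

```text
t 9.22 p [ 0.5502 -0.0925  0.0974] yaw 40.0 tool dx,dy [-0.0004 -0.0014 -0.    ] turn -0.0 F [ 2.1 -2.5 -3.7] M [-0.37 -0.31 -0.03] open 0.366 g 29.9 tilt [ 0. -0.]
```

Call:
send_rows(plan=[[255,0,0.0006,0,0],[255,0,0,0.0015,0],[255,0,0,0.0015,0],[255,0,0,0.001,0],[255,0,0,0,0],[255,0,0,0,0]])

```text
time_s: 9.72
position: [0.5502, -0.0927, 0.0933]
tcp_rot: [[0.766, 0.642, -0.001], [0.642, -0.766, 0.0], [-0.0, -0.001, -1.0]]
force: [1.5, -1.7, -3.7]
opening: 0.369
grasp_force: 29.9
```

```bash
python3 -c "
from h import *
st(.549,-.0917,40)"
```

```text
t 9.72 p [ 0.5502 -0.0927  0.0933] yaw 40.0 tool dx,dy [-0.0003 -0.0015  0.    ] turn -0.0 F [ 1.5 -1.7 -3.7] M [-0.27 -0.19  0.04] open 0.369 g 29.9 tilt [-0.001  0.   ]
```

Sliding on nicely. I'll continue down to the shoulder, where I expect TCP z of about 0.0865.

Call:
send_rows(plan=[[255,0,0.0004,0.001,0],[255,0,0,0.0015,0],[255,0,0,0.0015,0],[255,0,0,0.001,0],[255,0,0,0.001,0],[255,0,0,0,0],[255,0,0,0,0],[255,0,0,0,0]])

```text
time_s: 10.38
position: [0.5506, -0.093, 0.0875]
tcp_rot: [[0.766, 0.643, -0.0], [0.643, -0.766, 0.0], [-0.0, -0.0, -1.0]]
force: [0.1, 0.3, -3.4]
opening: 0.368
grasp_force: 29.9
```

```bash
python3 -c "
from h import *
st(.549,-.0917,40)"
```

```text
t 10.38 p [ 0.5506 -0.093   0.0875] yaw 40.0 tool dx,dy [-0.0004 -0.002   0.    ] turn -0.0 F [ 0.1  0.3 -3.4] M [-0.   -0.02 -0.01] open 0.368 g 29.9 tilt [-0.  0.]
```

Call:
send_rows(plan=[[255,0,0,0.0006,0],[255,0,0,0.0006,0],[255,0,0,0.0006,0],[255,0,0,0,0],[255,0,0,0,0],[255,0,0,0,0],[255,0,0,0,0]])

```text
time_s: 10.97
position: [0.5508, -0.0931, 0.0864]
tcp_rot: [[0.766, 0.643, 0.0], [0.643, -0.766, -0.0], [0.0, 0.0, -1.0]]
force: [-1.0, 0.3, 6.3]
opening: 0.371
grasp_force: 29.9
```

```bash
python3 -c "
from h import *
st(.549,-.0917,40)"
```

```text
t 10.97 p [ 0.5508 -0.0931  0.0864] yaw 40.0 tool dx,dy [-0.0005 -0.0023 -0.    ] turn -0.0 F [-1.   0.3  6.3] M [0.1  0.31 0.02] open 0.371 g 29.9 tilt [ 0. -0.]
```

Seated: the shoulder is felt at 6.3 N with TCP z at 0.0864. I'll open, rise 26 mm, slide out along tool x to the grip and close on the sleeve.

Call:
send_rows(plan=[[70,0,0,-0.0007,0],[70,0,0,0,0],[70,0,0,0,0],[70,0,0,0,0],[70,0,0,0,0],[70,0,0,0,0],[70,0,0,0,0]])

```text
time_s: 11.55
position: [0.5507, -0.0931, 0.0863]
tcp_rot: [[0.766, 0.643, -0.0], [0.643, -0.766, 0.0], [-0.0, -0.0, -1.0]]
force: [0.2, -0.5, 0.5]
opening: 0.714
grasp_force: 0.0
```

```bash
python3 -c "
from h import *
st(.549,-.0917,40)"
```

```text
t 11.55 p [ 0.5507 -0.0931  0.0863] yaw 40.0 tool dx,dy [-0.0004 -0.0022  0.    ] turn -0.0 F [ 0.2 -0.5  0.5] M [-0.06  0.01 -0.06] open 0.714 g 0.0 tilt [-0.  0.]
```

Call:
send_rows(plan=[[70,0,0,-0.013,0],[70,0,0,-0.013,0],[70,0.018,0,0,0],[70,0.02,0,0,0],[70,0.02,0,0,0],[70,0,0,0,0],[70,0,0,0,0],[255,0,0,0,0],[255,0,0,0,0],[255,0,0,0,0],[255,0,0,0,0],[255,0,0,0,0],[255,0,0,0,0],[255,0,0,0,0],[255,0,0,0,0],[255,0,0,0,0],[255,0,0,0,0]])

```text
time_s: 12.97
position: [0.5951, -0.0559, 0.1124]
tcp_rot: [[0.766, 0.643, -0.0], [0.643, -0.766, -0.0], [-0.0, 0.0, -1.0]]
force: [0.8, -1.0, 0.2]
opening: 0.238
grasp_force: 30.0
```

```bash
cat >> h.py <<'E'
C=np.array([.5507,-.0931])
def cs(th):
    s=read_state();p=np.array(s['position']);r=p[:2]-C;a=np.arctan2(r[1],r[0]);F=np.array(s['force'])
    er=r/np.hypot(*r);et=np.array([er[1],-er[0]])
    print('t',round(s['time_s'],2),'ang',np.degrees(a).round(1),'r',np.hypot(*r).round(4),'z',p[2].round(4),'F',F.round(1),'Frad',(F[:2]@er).round(1),'Fagainst',(-F[:2]@et).round(1),'open',round(s['opening'],3))
    R=np.array(s['tcp_rot']);g=C+.058*np.array([np.cos(np.radians(th)),np.sin(np.radians(th))]);print('to',th,(R.T@np.array([*(g-p[:2]),0])).round(4))
E
python3 - <<'E'
from h import *
cs(40)
im,d=capture('scene');im2,d2=capture('top')
cv2.imwrite('pics/w1.png',np.hstack([cv2.resize(a[v-45:v+45,u-45:u+45],(400,400),interpolation=3) for a,u,v in((im2,330,165),(im,300,135))]))
E
```

```text
t 12.97 ang 39.9 r 0.0579 z 0.1124 F [ 0.8 -1.   0.2] Frad -0.0 Fagainst -1.2 open 0.238
to 40 [ 0.0001 -0.0001 -0.    ]
```

View pics/w1.png

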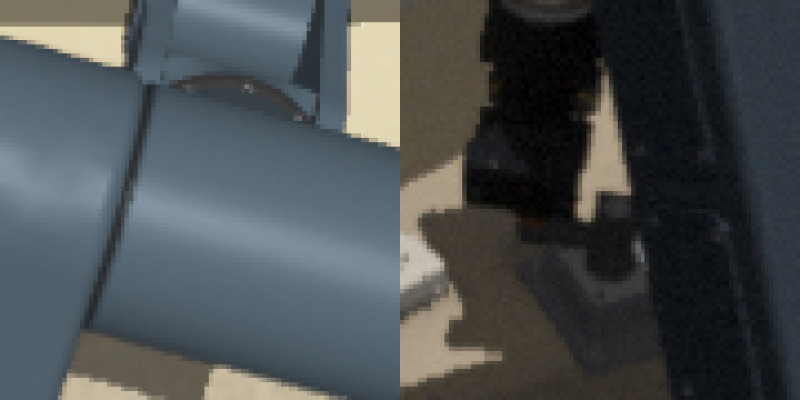

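The sleeve is held, and the picture shows the hub (615,225) sitting down on the shoulder. Winding the first quarter as a test.

Call:
send_rows(plan=[[255,-0.00071,0.00907,0,0],[255,-0.00213,0.00885,0,0],[255,-0.00348,0.00841,0,0],[255,-0.00476,0.00776,0,0],[255,-0.00591,0.00692,0,0],[255,-0.00692,0.00591,0,0],[255,-0.00776,0.00476,0,0],[255,-0.00841,0.00348,0,0],[255,-0.00885,0.00213,0,0],[255,-0.00907,0.00071,0,0]])

```text
time_s: 13.9
position: [0.5875, -0.1382, 0.1123]
tcp_rot: [[0.767, 0.642, 0.0], [0.642, -0.767, 0.001], [0.001, -0.0, -1.0]]
force: [0.2, 5.7, 0.2]
opening: 0.243
grasp_force: 30.0
```

```bash
python3 -c "
from h import *
cs(-50)"
```

```text
t 13.9 ang -50.8 r 0.0582 z 0.1123 F [0.2 5.7 0.2] Frad -4.3 Fagainst 3.8 open 0.243
to -50 [ 0.0008 -0.0002  0.    ]
```

Call:
send_rows(plan=[[255,-0.00907,-0.00111,0,0],[255,-0.00885,-0.00213,0,0],[255,-0.00841,-0.00348,0,0],[255,-0.00776,-0.00476,0,0],[255,-0.00692,-0.00591,0,0],[255,-0.00591,-0.00692,0,0],[255,-0.00476,-0.00776,0,0],[255,-0.00348,-0.00841,0,0],[255,-0.00213,-0.00885,0,0],[255,-0.00071,-0.00907,0,0]])

```text
time_s: 14.73
position: [0.5079, -0.1324, 0.113]
tcp_rot: [[0.766, 0.643, 0.006], [0.643, -0.766, -0.005], [0.002, 0.008, -1.0]]
force: [4.7, -1.1, -4.3]
opening: 0.243
grasp_force: 30.0
```

```bash
python3 -c "
from h import *
cs(-140)"
```

```text
t 14.73 ang -137.4 r 0.058 z 0.113 F [ 4.7 -1.1 -4.3] Frad -2.8 Fagainst 4.0 open 0.243
to -140 [-0.     -0.0026 -0.    ]
```

Call:
send_rows(plan=[[255,0.00071,-0.00907,0.0004,0],[255,0.00213,-0.00885,0,0],[255,0.00348,-0.00841,0,0],[255,0.00476,-0.00776,0,0],[255,0.00591,-0.00692,0,0],[255,0.00692,-0.00591,0,0],[255,0.00776,-0.00476,0,0],[255,0.00841,-0.00348,0,0],[255,0.00885,-0.00213,0,0],[255,0.00907,-0.00071,0,0],[255,0.00907,0.00071,0,0],[255,0.00885,0.00213,0,0],[255,0.00841,0.00348,0,0],[255,0.00776,0.00476,0,0],[255,0.00692,0.00591,0,0],[255,0.00591,0.00692,0,0],[255,0.00476,0.00776,0,0],[255,0.00348,0.00841,0,0],[255,0.00213,0.00885,0,0],[255,0.00071,0.00907,0,0]])

```text
time_s: 16.4
position: [0.5927, -0.0524, 0.1117]
tcp_rot: [[0.766, 0.642, -0.007], [0.642, -0.766, 0.005], [-0.002, -0.008, -1.0]]
force: [-2.6, 3.6, 5.7]
opening: 0.244
grasp_force: 30.0
```

Run:
```python
from h import *
cs(40)
for n in('top','scene'):
    im,d=capture(n);P=cloud(n,d);u=np.array([np.cos(np.radians(-14.5)),np.sin(np.radians(-14.5))])
    v=np.array([-u[1],u[0]]);X=P[...,:2]-C;a=X@u;b=X@v
    k=(abs(a)<.055)&(abs(b+.19)<.055)&(P[...,2]>.06)&(P[...,2]<.098)&(np.hypot(a,b+.19)>.052)
    print(n,k.sum(),np.median(P[k],0).round(4) if k.any() else '')
```

```text
t 16.4 ang 44.1 r 0.0585 z 0.1117 F [-2.6  3.6  5.7] Frad 0.7 Fagainst 4.4 open 0.244
to 40 [-0.0004  0.0042 -0.    ]
top 77 [ 0.4496 -0.307   0.0786]
scene 0
```

Call:
send_rows(plan=[[255,-0.00071,0.00907,0,0],[255,-0.00213,0.00885,0,0],[255,-0.00348,0.00841,0,0],[255,-0.00476,0.00776,0,0],[255,-0.00591,0.00692,0,0],[255,-0.00692,0.00591,0,0],[255,-0.00776,0.00476,0,0],[255,-0.00841,0.00348,0,0],[255,-0.00885,0.00213,0,0],[255,-0.00907,0.00071,0,0],[255,-0.00907,-0.00071,0,0],[255,-0.00885,-0.00213,0,0],[255,-0.00841,-0.00348,0,0],[255,-0.00776,-0.00476,0,0],[255,-0.00692,-0.00591,0,0],[255,-0.00591,-0.00692,0,0],[255,-0.00476,-0.00776,0,0],[255,-0.00348,-0.00841,0,0],[255,-0.00213,-0.00885,0,0],[255,-0.00071,-0.00907,0,0]])

```text
time_s: 18.17
position: [0.5056, -0.1303, 0.1122]
tcp_rot: [[0.766, 0.643, 0.001], [0.643, -0.766, -0.001], [-0.0, 0.002, -1.0]]
force: [4.8, -1.5, -0.3]
opening: 0.244
grasp_force: 30.0
```

Run:
```python
from h import *
cs(-140)
for n in('top','scene'):
    im,d=capture(n);P=cloud(n,d);u=np.array([np.cos(np.radians(-14.5)),np.sin(np.radians(-14.5))])
    v=np.array([-u[1],u[0]]);X=P[...,:2]-C;a=X@u;b=X@v
    k=(abs(a)<.055)&(abs(b+.19)<.055)&(P[...,2]>.06)&(P[...,2]<.098)&(np.hypot(a,b+.19)>.052)
    o=np.load(n+'0.npz');P0=cloud(n,o['d']);print(n,k.sum(),np.median(P[k],0).round(4) if k.any() else '', 'same px at start',np.median(P0[k],0).round(4) if k.any() else '')
```

```text
t 18.17 ang -140.5 r 0.0585 z 0.1122 F [ 4.8 -1.5 -0.3] Frad -2.8 Fagainst 4.2 open 0.244
to -140 [0.0005 0.0005 0.    ]
top 0  same px at start 
scene 0  same px at start
```

Call:
send_rows(plan=[[255,0.00071,-0.00907,0,0],[255,0.00213,-0.00885,0,0],[255,0.00348,-0.00841,0,0],[255,0.00476,-0.00776,0,0],[255,0.00591,-0.00692,0,0],[255,0.00692,-0.00591,0,0],[255,0.00776,-0.00476,0,0],[255,0.00841,-0.00348,0,0],[255,0.00885,-0.00213,0,0],[255,0.00907,-0.00071,0,0],[255,0,0,0,0]])

```text
time_s: 19.18
position: [0.5141, -0.0473, 0.112]
tcp_rot: [[0.765, 0.644, -0.0], [0.644, -0.765, -0.0], [-0.0, 0.0, -1.0]]
force: [1.1, -4.3, 1.9]
opening: 0.241
grasp_force: 30.0
```

```bash
python3 -c "
from h import *
cs(130)"
```

```text
t 19.18 ang 128.6 r 0.0587 z 0.112 F [ 1.1 -4.3  1.9] Frad -4.0 Fagainst 1.8 open 0.241
to 130 [-0.0014  0.0006  0.    ]
```

Call:
send_rows(plan=[[255,0.00907,0.00071,0,0],[255,0.00885,0.00213,0,0],[255,0.00841,0.00348,0,0],[255,0.00776,0.00476,0,0],[255,0.00692,0.00591,0,0],[255,0.00591,0.00692,0,0],[255,0.00476,0.00776,0,0],[255,0.00348,0.00841,0,0],[255,0,0,0,0],[255,0,0,0,0]])

```text
time_s: 20.02
position: [0.5787, -0.0417, 0.1117]
tcp_rot: [[0.767, 0.642, -0.006], [0.642, -0.767, 0.004], [-0.003, -0.007, -1.0]]
force: [-1.3, 1.6, 6.2]
opening: 0.242
grasp_force: 30.0
```

Run:
```python
from h import *
cs(58)
for n in('top','scene'):
    im,d=capture(n);P=cloud(n,d);u=np.array([np.cos(np.radians(-14.5)),np.sin(np.radians(-14.5))])
    v=np.array([-u[1],u[0]]);X=P[...,:2]-C;a=X@u;b=X@v
    k=(abs(a)<.06)&(abs(b+.19)<.06)&(P[...,2]>.06)&(P[...,2]<.098)&(np.hypot(a,b+.19)>.052)
    print(n,k.sum(),np.median(P[k],0).round(4) if k.any() else '')
# table of 13.5 deg call = 6 rows of 2.25
for f in range(342,450,12): print(f,[( round(.058*(np.cos(np.radians(f+i+3))-np.cos(np.radians(f+i))),4),round(.058*(np.sin(np.radians(f+i+3))-np.sin(np.radians(f+i))),4)) for i in(0,3,6,9)])
```

```text
t 20.02 ang 61.4 r 0.0586 z 0.1117 F [-1.3  1.6  6.2] Frad 0.7 Fagainst 1.9 open 0.242
to 58 [ 0.0006  0.0034 -0.    ]
top 117 [ 0.4485 -0.305   0.0862]
scene 0 
342 [(np.float64(0.0009), np.float64(0.0029)), (np.float64(0.0007), np.float64(0.003)), (np.float64(0.0006), np.float64(0.003)), (np.float64(0.0004), np.float64(0.003))]
354 [(np.float64(0.0002), np.float64(0.003)), (np.float64(0.0001), np.float64(0.003)), (np.float64(-0.0001), np.float64(0.003)), (np.float64(-0.0002), np.float64(0.003))]
366 [(np.float64(-0.0004), np.float64(0.003)), (np.float64(-0.0006), np.float64(0.003)), (np.float64(-0.0007), np.float64(0.003)), (np.float64(-0.0009), np.float64(0.0029))]
378 [(np.float64(-0.001), np.float64(0.0029)), (np.float64(-0.0012), np.float64(0.0028)), (np.float64(-0.0013), np.float64(0.0027)), (np.float64(-0.0014), np.float64(0.0027))]
390 [(np.float64(-0.0016), np.float64(0.0026)), (np.float64(-0.0017), np.float64(0.0025)), (np.float64(-0.0018), np.float64(0.0024)), (np.float64(-0.002), np.float64(0.0023))]
402 [(np.float64(-0.0021), np.float64(0.0022)), (np.float64(-0.0022), np.float64(0.0021)), (np.float64(-0.0023), np.float64(0.002)), (np.float64(-0.0024), np.float64(0.0018))]
414 [(np.float64(-0.0025), np.float64(0.0017)), (np.float64(-0.0026), np.float64(0.0016)), (np.float64(-0.0027), np.float64(0.0014)), (np.float64(-0.0027), np.float64(0.0013))]
426 [(np.float64(-0.0028), np.float64(0.0012)), (np.float64(-0.0029), np.float64(0.001)), (np.float64(-0.0029), np.float64(0.0009)), (np.float64(-0.003), np.float64(0.0007))]
438 [(np.float64(-0.003), np.float64(0.0006)), (np.float64(-0.003), np.float64(0.0004)), (np.float64(-0.003), np.float64(0.0002)), (np.float64(-0.003), np.float64(0.0001))]
```

Call:
send_rows(plan=[[255,0.0009,0.0029,0,0],[255,0.0013,0.006,0,0],[255,0.0007,0.0091,0,0],[255,-0.0007,0.0091,0,0],[255,-0.0013,0.006,0,0],[255,-0.0009,0.0029,0,0],[255,0,0,0,0]])

```text
time_s: 20.7
position: [0.6035, -0.0688, 0.112]
tcp_rot: [[0.767, 0.641, -0.003], [0.641, -0.767, 0.005], [0.001, -0.006, -1.0]]
force: [2.6, 3.9, 4.7]
opening: 0.238
grasp_force: 30.0
```

```bash
python3 -c "
from h import *
cs(22)"
```

```text
t 20.7 ang 24.8 r 0.0581 z 0.112 F [2.6 3.9 4.7] Frad 4.0 Fagainst 2.4 open 0.238
to 22 [-0.0009  0.0026 -0.    ]
```

Call:
send_rows(plan=[[255,-0.001,0.0029,0,0],[255,-0.0012,0.0028,0,0],[255,-0.0013,0.0027,0,0],[255,-0.0014,0.0027,0,0],[255,-0.0016,0.0026,0,0],[255,-0.0017,0.0025,0,0],[255,0,0,0,0]])

```text
time_s: 21.28
position: [0.6083, -0.087, 0.1121]
tcp_rot: [[0.767, 0.642, -0.001], [0.642, -0.767, 0.003], [0.002, -0.003, -1.0]]
force: [3.2, 3.6, 5.2]
opening: 0.243
grasp_force: 30.0
```

```bash
python3 -c "
from h import *
cs(4)"
```

```text
t 21.28 ang 6.0 r 0.058 z 0.1121 F [3.2 3.6 5.2] Frad 3.6 Fagainst 3.2 open 0.243
to 4 [-0.0011  0.0017 -0.    ]
```

Call:
send_rows(plan=[[255,-0.0018,0.0024,0,0],[255,-0.002,0.0023,0,0],[255,-0.0021,0.0022,0,0],[255,-0.0022,0.0021,0,0],[255,-0.0023,0.002,0,0],[255,-0.0024,0.0018,0,0],[255,0,0,0,0]])

```text
time_s: 21.87
position: [0.6068, -0.1078, 0.1121]
tcp_rot: [[0.767, 0.642, -0.0], [0.642, -0.767, -0.0], [-0.0, 0.0, -1.0]]
force: [3.4, 2.8, 4.4]
opening: 0.247
grasp_force: 30.0
```

```bash
python3 -c "
from h import *
cs(-14)"
```

```text
t 21.87 ang -14.7 r 0.058 z 0.1121 F [3.4 2.8 4.4] Frad 2.6 Fagainst 3.6 open 0.247
to -14 [ 0.0006 -0.0004 -0.    ]
```

Call:
send_rows(plan=[[255,-0.0025,0.0017,0,0],[255,-0.0026,0.0016,0,0],[255,-0.0027,0.0014,0,0],[255,-0.0027,0.0013,0,0],[255,-0.0028,0.0012,0,0],[255,-0.0029,0.001,0,0],[255,0,0,0,0]])

```text
time_s: 22.45
position: [0.5994, -0.1246, 0.1121]
tcp_rot: [[0.767, 0.642, -0.0], [0.642, -0.767, -0.001], [-0.001, 0.0, -1.0]]
force: [3.0, 2.2, 4.9]
opening: 0.242
grasp_force: 30.0
```

```bash
python3 -c "
from h import *
cs(-32)"
```

```text
t 22.45 ang -32.9 r 0.058 z 0.1121 F [3.  2.2 4.9] Frad 1.3 Fagainst 3.5 open 0.242
to -32 [ 0.0009 -0.0003 -0.    ]
```

Call:
send_rows(plan=[[255,-0.0029,0.0009,0,0],[255,-0.003,0.0007,0,0],[255,-0.003,0.0006,0,0],[255,-0.003,0.0004,0,0],[255,-0.003,0.0002,0,0],[255,-0.003,0.0001,0,0],[255,0,0,0,0]])

```text
time_s: 23.03
position: [0.5874, -0.1381, 0.1121]
tcp_rot: [[0.767, 0.642, -0.0], [0.642, -0.767, -0.001], [-0.001, 0.0, -1.0]]
force: [3.4, 0.8, 5.6]
opening: 0.244
grasp_force: 30.0
```

```bash
python3 -c "
from h import *
cs(-50)
for f in range(450,540,18): print(f,[( float(round(.058*(np.cos(np.radians(f+i+3))-np.cos(np.radians(f+i))),4)),float(round(.058*(np.sin(np.radians(f+i+3))-np.sin(np.radians(f+i))),4))) for i in range(0,18,3)])
"
```

```text
t 23.03 ang -50.8 r 0.0581 z 0.1121 F [3.4 0.8 5.6] Frad 1.5 Fagainst 3.1 open 0.244
to -50 [ 0.0008 -0.0001 -0.    ]
450 [(-0.003, -0.0001), (-0.003, -0.0002), (-0.003, -0.0004), (-0.003, -0.0006), (-0.003, -0.0007), (-0.0029, -0.0009)]
468 [(-0.0029, -0.001), (-0.0028, -0.0012), (-0.0027, -0.0013), (-0.0027, -0.0014), (-0.0026, -0.0016), (-0.0025, -0.0017)]
486 [(-0.0024, -0.0018), (-0.0023, -0.002), (-0.0022, -0.0021), (-0.0021, -0.0022), (-0.002, -0.0023), (-0.0018, -0.0024)]
504 [(-0.0017, -0.0025), (-0.0016, -0.0026), (-0.0014, -0.0027), (-0.0013, -0.0027), (-0.0012, -0.0028), (-0.001, -0.0029)]
522 [(-0.0009, -0.0029), (-0.0007, -0.003), (-0.0006, -0.003), (-0.0004, -0.003), (-0.0002, -0.003), (-0.0001, -0.003)]
```

Call:
send_rows(plan=[[255,-0.003,-0.0001,0,0],[255,-0.003,-0.0002,0,0],[255,-0.003,-0.0004,0,0],[255,-0.003,-0.0006,0,0],[255,-0.003,-0.0007,0,0],[255,0,0,0,0]])

```text
time_s: 23.53
position: [0.5765, -0.1452, 0.1122]
tcp_rot: [[0.767, 0.641, 0.004], [0.641, -0.767, 0.001], [0.004, 0.002, -1.0]]
force: [7.9, 4.6, 2.9]
opening: 0.24
grasp_force: 30.0
```

```bash
python3 -c "
from h import *
cs(-65)"
```

```text
t 23.53 ang -63.7 r 0.0581 z 0.1122 F [7.9 4.6 2.9] Frad -0.7 Fagainst 9.1 open 0.24
to -65 [-0.0013 -0.0005 -0.    ]
```

The resistance jumps to 9.1 N, so the stop is met. A small extra nudge and hold to confirm.

Call:
send_rows(plan=[[255,-0.0012,-0.0003,0,0],[255,0,0,0,0],[255,0,0,0,0],[255,0,0,0,0]])

```text
time_s: 23.87
position: [0.576, -0.1454, 0.1122]
tcp_rot: [[0.767, 0.642, 0.005], [0.642, -0.767, 0.001], [0.004, 0.003, -1.0]]
force: [8.3, 4.8, 3.3]
opening: 0.245
grasp_force: 30.0
```

```bash
python3 -c "
from h import *
cs(-66)"
```

```text
t 23.87 ang -64.2 r 0.0581 z 0.1122 F [8.3 4.8 3.3] Frad -0.7 Fagainst 9.6 open 0.245
to -66 [-0.0017 -0.0006 -0.    ]
```

Call:
send_rows(plan=[[255,-0.002,-0.0006,0,0],[255,0,0,0,0],[255,0,0,0,0],[255,0,0,0,0],[255,0,0,0,0]])

```text
time_s: 24.28
position: [0.5745, -0.1462, 0.1123]
tcp_rot: [[0.767, 0.642, 0.006], [0.642, -0.767, 0.001], [0.005, 0.003, -1.0]]
force: [8.4, 4.9, 1.9]
opening: 0.241
grasp_force: 30.0
```

```bash
python3 -c "
from h import *
cs(-52)"
```

```text
t 24.28 ang -65.9 r 0.0582 z 0.1123 F [8.4 4.9 1.9] Frad -1.0 Fagainst 9.7 open 0.241
to -52 [0.0139 0.002  0.0001]
```

Call:
send_rows(plan=[[255,-0.0015,-0.0006,0,0],[255,0,0,0,0],[255,0,0,0,0],[255,0,0,0,0],[255,0,0,0,0]])

```text
time_s: 24.7
position: [0.5733, -0.1467, 0.1123]
tcp_rot: [[0.767, 0.641, 0.007], [0.642, -0.767, 0.001], [0.006, 0.004, -1.0]]
force: [9.1, 5.6, 1.7]
opening: 0.24
grasp_force: 30.0
```

Run:
```python
from h import *
cs(-52)
im,d=capture('top');P=cloud('top',d);u=np.array([np.cos(np.radians(-14.5)),np.sin(np.radians(-14.5))])
v=np.array([-u[1],u[0]]);X=P[...,:2]-C;a=X@u;b=X@v
k=(abs(a)<.055)&(abs(b+.19)<.055)&(P[...,2]>.06)&(P[...,2]<.1)&(np.hypot(a,b+.19)>.052)
print(k.sum(),np.median(P[k],0).round(4) if k.any() else '')
cs(-52)
```

```text
t 24.7 ang -67.1 r 0.0582 z 0.1123 F [9.1 5.6 1.7] Frad -1.6 Fagainst 10.6 open 0.24
to -52 [0.0151 0.0024 0.0001]
0 
t 24.75 ang -67.1 r 0.0581 z 0.1123 F [9.7 5.6 2.7] Frad -1.4 Fagainst 11.1 open 0.242
to -52 [0.0151 0.0024 0.0001]
```

The force rises like the spring (11 N, about 0.25 rad), so the stop is confirmed. Easing off until the spring is relaxed.

Call:
send_rows(plan=[[255,0.0025,0.0004,0,0],[255,0.003,0.0005,0,0],[255,0.003,0.0005,0,0],[255,0.002,0.0004,0,0],[255,0,0,0,0],[255,0,0,0,0],[255,0,0,0,0]])

```text
time_s: 25.33
position: [0.581, -0.1425, 0.1123]
tcp_rot: [[0.766, 0.643, 0.003], [0.643, -0.766, -0.001], [0.002, 0.003, -1.0]]
force: [5.6, 1.0, 4.6]
opening: 0.242
grasp_force: 30.0
```

```bash
python3 -c "
from h import *
cs(-54)"
```

```text
t 25.33 ang -58.5 r 0.0579 z 0.1123 F [5.6 1.  4.6] Frad 2.1 Fagainst 5.3 open 0.242
to -54 [0.0045 0.0006 0.    ]
```

Call:
send_rows(plan=[[255,0.0025,0.0004,0,0],[255,0.0025,0.0004,0,0],[255,0.001,0,0,0],[255,0,0,0,0],[255,0,0,0,0],[255,0,0,0,0]])

```text
time_s: 25.83
position: [0.5852, -0.1394, 0.1122]
tcp_rot: [[0.766, 0.643, 0.001], [0.643, -0.766, -0.001], [0.0, 0.002, -1.0]]
force: [4.5, -2.1, 4.6]
opening: 0.242
grasp_force: 30.0
```

```bash
python3 -c "
from h import *
cs(-54)"
```

```text
t 25.83 ang -53.3 r 0.0578 z 0.1122 F [ 4.5 -2.1  4.6] Frad 4.4 Fagainst 2.3 open 0.242
to -54 [-0.0007  0.0002  0.    ]
```

Call:
send_rows(plan=[[255,0.0015,0.0006,0,0],[255,0.001,0.0004,0,0],[255,0,0,0,0],[255,0,0,0,0],[175,0,0,0,0],[155,0,0,0,0],[155,0,0,0,0],[155,0,0,0,0],[155,0,0,0,0],[155,0,0,0,0]])

```text
time_s: 26.67
position: [0.5865, -0.1373, 0.1114]
tcp_rot: [[0.766, 0.643, -0.002], [0.643, -0.766, 0.001], [-0.001, -0.002, -1.0]]
force: [0.1, 0.0, -0.4]
opening: 0.389
grasp_force: 0.0
```

```bash
python3 -c "
from h import *
cs(-54)"
```

```text
t 26.67 ang -51.0 r 0.0569 z 0.1114 F [ 0.1  0.  -0.4] Frad -0.0 Fagainst 0.1 open 0.389
to -54 [-0.003  0.001  0.   ]
```

Released with no contact force. Rising, then moving away to get a clear view.

Call:
send_rows(plan=[[155,0,0,-0.008,0],[155,0,0,-0.02,0],[155,0,0,-0.03,0],[155,0,0,-0.03,0],[155,0,0,-0.03,0],[155,0,0,-0.02,0],[155,0.02,-0.03,0,0],[155,0.02,-0.03,0,0],[155,0.02,-0.03,0,0],[155,0.01,-0.035,0,0],[155,0.01,-0.035,0,0],[155,0,-0.035,0,0],[155,0,-0.035,0,0],[155,0,-0.035,0,0],[155,0,0,0,0],[155,0,0,0,0]])

```text
time_s: 28.0
position: [0.477, 0.1179, 0.2507]
tcp_rot: [[0.764, 0.645, 0.0], [0.645, -0.764, -0.0], [-0.0, 0.0, -1.0]]
force: [0.7, 0.0, 0.9]
opening: 0.394
grasp_force: 0.0
```

Run:
```python
from h import *
cs(-54);ims=[]
for n,(uu,vv) in(('top',(340,180)),('scene',(320,130))):
    im,d=capture(n);P=cloud(n,d);ims.append(cv2.resize(im[vv-60:vv+60,uu-60:uu+60],(400,400),interpolation=3))
    X=P[...,:2]-C
    k=(np.hypot(X[...,0],X[...,1])<.02)&(P[...,2]>.09)&(P[...,2]<.13);print(n,'hub',k.sum(),np.median(P[k],0).round(4) if k.any() else '')
    u=np.array([np.cos(np.radians(-14.5)),np.sin(np.radians(-14.5))]);v=np.array([-u[1],u[0]]);a=X@u;b=X@v
    k=(abs(a)<.055)&(abs(b+.19)<.055)&(P[...,2]>.06)&(P[...,2]<.1)&(np.hypot(a,b+.19)>.056);print('stage',k.sum(),np.median(P[k],0).round(4) if k.any() else '')
cv2.imwrite('pics/e1.png',np.hstack(ims))
```

```text
t 28.0 ang 109.2 r 0.2235 z 0.2507 F [0.7 0.  0.9] Frad -0.2 Fagainst -0.6 open 0.394
to -54 [-0.084   0.2666  0.    ]
top hub 94 [ 0.547  -0.0912  0.1019]
stage 156 [ 0.4709 -0.2414  0.0886]
scene hub 93 [ 0.5461 -0.0887  0.1034]
stage 9 [ 0.5607 -0.237   0.0915]
```

View pics/e1.png

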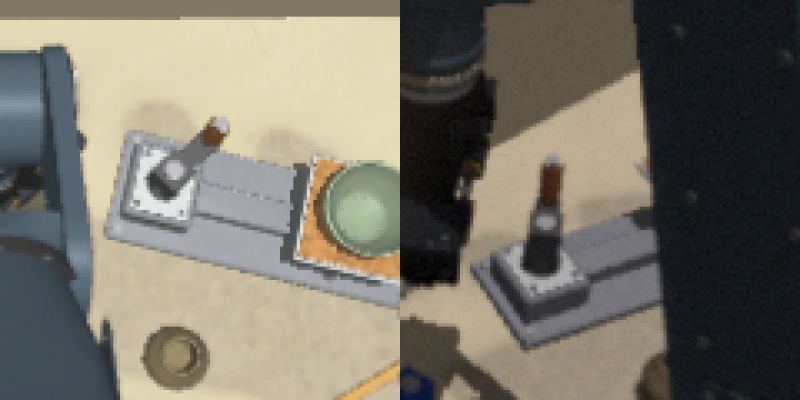

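The crank sits on the shaft: hub at (175,170) with its top at 0.102 m, which is exactly the seated height. The stage is up at about 0.09 m, and the stone pot (175,355) is undisturbed. Handing in.

```bash
python3 -c "
from rig import hand_in
print(hand_in())"
```

```text
the job is handed in; nothing more can be done
None
```

The job is handed in at 28 s of the 72 s limit (no verdict came back): the crank was wound about 2.3 turns until about 11 N at the grip marked the top stop, then eased off and let go, with the hub top at its seated height and the stage measured at about 89–91 mm by camera; the stone pot was seen in place at the end, and I didn't recheck the cup and orange pot.

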